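# Lay the fossil slabs on their backs

## Robot

A 6-joint arm with a two-finger parallel gripper is mounted at the origin on the work surface. World frame = base frame: x ahead of the robot, y to its left, z up, the work surface at z = 0. Lengths are in m, angles in degrees, forces in N, time in s.
With the tool pointing down it reaches from about 0.275 to 0.825 m from the base axis. Payload 5.2 kg.
Tool frame: the origin (TCP) lies at the very end of the fingers, on their centre line; the grasp point (between the pads) lies ctrl.pinch_z behind it (ctrl.pinch_z is the distance from the TCP to the grasp point, in m); z points along the fingers, y is the line along which they close (so a half turn about z gives the same grasp; the last joint's range is limited). The gripper opens to 93 mm and grips with 3 to 60 N. Pads are 15 mm wide; open, the fingers measure 128 mm over their backs; the gripper's body (75 mm by 188 mm) begins 65 mm behind the grasp point.
Start: joints at [61.547, 14.817, 87.949, -0, 77.235, -11.62], TCP at [0.159, 0.526, 0.219] pointing down, gripper open.
Joint ranges: [-179.93, 179.93], [-52.35, 119.4], [10.71, 147.94], [-69.91, 249.91], [12.55, 155.21], [-178.61, 178.61]. Speed limits (degrees/s): [147.25, 147.25, 180, 180, 180, 180].

## Interface

Orientations are given as [roll, pitch, yaw] about the fixed x, y, z axes, in that order (R = Rz(yaw) Ry(pitch) Rx(roll)).
In Python, from rig import ctrl, imaging, workorder gives the robot as it stands.
- The arm moves only by the tool arm_command, never from a script. Its argument "series" is text: rows parted by semicolons, each of 4 numbers parted by spaces: the shift along the world's x, y, z in units of 60 mm (1.0 is 60 mm), then the turn about the world's z in units of 5 degrees (1.0 is 5 degrees). A call has exactly 8 rows; each row shifts and turns the commanded pose from where the row before left it; what a row does not reach is not made up. A row lasts 1/8 s, in which the tool goes at most 62.5 mm and 10.7 degrees, less where a joint would pass 70% of its speed; a pose out of reach is approached as far as the arm can. A call is refused whole if a number of a shift passes 1 or a number of a turn 1, either way. A call with a gripper value outside its range is refused whole. "claw" is the opening, from 0 (shut) to 1 (fully open), set as the call begins (left out, the last holds). The fingers move at their own pace and stop on an object; "grip_force" is the grip in N (left out, the last holds). Time passes only in rows, so rows that do not move let the fingers close, or fill a call up. It gives the time, the measured TCP pose, the force, the opening and the grip force at its end, in the units of the state.
- ctrl.sense(): the state, without advancing time (a new reading comes with each control period).
- imaging.grab_frame(name): name is "scene" or "top" or "wrist"; returns the picture (384x512x3 uint8, red, green, blue); there is no depth.
- imaging.camera_info(name): a dict with "intrinsics" (3x3 intrinsics, pixels), "R" (3x3) and "t" (3): a world point X has camera coordinates R X + t; the wrist camera has in their place "tool_from_camera" (4x4, takes a point from camera to tool coordinates, whose origin is the TCP and whose axes are the flange's). Camera axes: x right, y down, z forward; pixel columns grow to the right and rows downward; lengths in m; the calibration is good to about 2 mm. A picture is of the moment at which its call begins: read the wrist's pose just before it. camera_info takes no time and is no camera call.
- workorder.finish_job(): hands the job in; it is judged then, once.
The state is a dict: "time_s": time; "joint_positions": joint angles; "dq": joint speeds; "tau": joint torques, N m; "position": TCP position; "ee_rot": TCP orientation; "force": force on the tool from outside, world axes, zero at the start; "ft_torque": the same for the moment, N m; "width": opening from 0.0 (shut) to 1.0 (fully open); "finger_force": force on a finger pad.
Only numpy, scipy, OpenCV 4.12 (cv2) and the standard library are available. Lean on these libraries where they do the work, as an engineer would, in place of code of your own. Each camera call takes 0.05 s, during which the arm holds its last target. There are 200 camera calls.

## Task

Three stone slabs stand on edge on cork pads; two of them carry a fossil on one face. Push each of these two over with the fingertips, near its top and without touching the fossil, so that it falls onto the free part of its own pad and lies there flat with the fossil facing up. Nothing is to be picked up; leave the plain slab standing where it is and do not disturb the bottles, tools and chips.

Things in the scene. Friction and masses are not known exactly. Their poses are not given: they have to be found in the camera images.
- ammonite_slab: grey stone slab standing on its narrow edge on a cork pad: 30 thick, 90 wide at the foot and 68 wide at the top, 100 high, about 0.7 kg, loose. Origin: centre of its underside; z up its height, y along its width, its -x face bears the fossil (a coiled ammonite), its +x face is the bare back. The rest of its pad lies behind its back.
- ammonite_slab_center (a point): middle of that slab: 50 mm above its underside along its height, mid thickness and width. The slab tips under a push of 1 to 2 N near its top and topples by itself once the top has gone about 30 mm
- ammonite_slab_heel (a point): middle of the lower edge of that slab's bare back; it stays down on the pad while the slab is tipped onto its back
- ammonite: the fossil, a coiled ammonite, paler stone standing 5 to 8 mm out of its slab's face and fixed to it; it takes up the face from 7 to 69 mm above the underside, the top 30 mm of the face are bare. Same origin and axes as its slab.
- shell_slab: grey stone slab standing on its narrow edge on a cork pad: 30 thick, 90 wide at the foot and 68 wide at the top, 100 high, about 0.7 kg, loose. Origin: centre of its underside; z up its height, y along its width, its -x face bears the fossil (a ribbed, fan-shaped shell), its +x face is the bare back. The rest of its pad lies behind its back.
- shell_slab_center (a point): middle of that slab: 50 mm above its underside along its height, mid thickness and width. The slab tips under a push of 1 to 2 N near its top and topples by itself once the top has gone about 30 mm
- shell_slab_heel (a point): middle of the lower edge of that slab's bare back; it stays down on the pad while the slab is tipped onto its back
- shell: the fossil, a ribbed, fan-shaped shell, paler stone standing 5 to 8 mm out of its slab's face and fixed to it; it takes up the face from 7 to 69 mm above the underside, the top 30 mm of the face are bare. Same origin and axes as its slab.
- plain_slab: sawn square-cornered slab of the same stone, thicker and lower than the others: 48 thick, 76 wide, 80 high, standing on its own pad, all faces bare (no fossil). Origin: centre of its underside; z up its height, y along its width, x through its thickness.
- pad_a: cork pad fixed on the bench, 180 (x) by 120 (y) by 12 thick, under the ammonite_slab, which stands near its -x end. Origin: centre of the underside; x along its length.
- pad_b: cork pad fixed on the bench, 180 (x) by 120 (y) by 12 thick, under the shell_slab, which stands near its -x end. Origin: centre of the underside; x along its length.
- pad_c: cork pad fixed on the bench, 180 (x) by 120 (y) by 12 thick, under the plain_slab, which stands near its -x end. Origin: centre of the underside; x along its length.
- glue_bottle: white glue bottle, 36 diameter, 85 high, standing; bystander. Origin: underside (lying tools: at the shaft)
- jar: amber jar with black cap, 54 diameter, 65 high, standing; bystander. Origin: underside (lying tools: at the shaft)
- chip_a: loose rock chip, about 45 x 34 x 30; bystander. Origin: underside (lying tools: at the shaft)
- chip_b: loose rock chip, about 45 x 34 x 30; bystander. Origin: underside (lying tools: at the shaft)
- hammer: hammer lying on the bench, about 280 long; bystander. Origin: underside (lying tools: at the shaft)
- brush: brush lying on the bench; bystander. Origin: underside (lying tools: at the shaft)
- chisel: steel chisel lying on the bench, about 145 long; bystander. Origin: underside (lying tools: at the shaft)
Not all that is in view belongs to the job. Leave any blue, green or pink look-alike of the shell_slab alone.

How it is judged:
By the outcome, as a careful person would: the job done as asked, in the order asked, and still so for the second after the job is handed in, with the robot touching nothing.
It also fails if it takes over 45 s, if anything falls off the work surface, if the arm or the gripper's body presses on something with over 40 N, if the wrist force passes 120 N, or if a joint passes its speed limit or range.

## Working session

There is one attempt and no reset: what is moved stays moved. The work goes in short steps, Python scripts to look and compute and a tool call to move; the robot and the scene stay as the last step left them, time stands still between calls to the robot, and variables do not carry over. Pictures are saved under pics/ and viewed, at most 10 in all, crops included, and the job is handed in when it is done.

Besides the shell and the picture viewer there is one more tool, called after "Emit:" by a JSON object that holds its "fn" and its "kwargs". arm_command: Moves the arm, as the interface text tells. Its arguments: {"type":"object","properties":{"series":{"type":"string"},"claw":{"type":"number"},"grip_force":{"type":"number"}},"required":["series"]}

```bash
mkdir -p pics
python3 - <<'E'
from rig import ctrl, imaging, workorder
import cv2,numpy as np
for n in("scene","top"):
    f=imaging.grab_frame(n); cv2.imwrite(f"pics/{n}0.png",cv2.resize(f[:,:,::-1],(800,600),interpolation=cv2.INTER_CUBIC)); np.save(f"{n}0.npy",f)
    c=imaging.camera_info(n); print(n,[np.round(c[k],4).tolist() for k in("intrinsics","R","t")], (-np.array(c["R"]).T@c["t"]).round(3))
print(ctrl.sense(),ctrl.pinch_z)
E
```

```text
scene [[[471.62, 0.0, 255.6037], [0.0, 471.62, 193.2564], [0.0, 0.0, 1.0]], [[0.4475, 0.8942, 0.0069], [0.5116, -0.2497, -0.8221], [-0.7335, 0.3715, -0.5693]], [-0.2424, -0.195, 1.9831]] [ 1.663 -0.569  0.97 ]
top [[[452.3117, 0.0, 254.5891], [0.0, 452.3117, 183.3333], [0.0, 0.0, 1.0]], [[0.0493, -0.9988, 0.0029], [-0.9751, -0.0488, -0.2164], [0.2162, 0.0079, -0.9763]], [-0.0033, 0.5544, 1.44]] [0.229 0.012 1.526]
{'time_s': 0.1, 'joint_positions': array([ 6.15478544e+01,  1.48554085e+01,  8.80013886e+01, -8.46235279e-04,
        7.72336994e+01, -1.16217928e+01]), 'dq': array([-0.03469883, -0.17971334, -0.13240059, -0.03962734, -0.05091817,
        0.06664979]), 'tau': array([ 1.20472658e-03, -4.38205755e+01, -2.84645694e+01,  7.19934097e-02,
        3.61832895e-02, -3.13277758e-05]), 'position': array([0.15902661, 0.52602943, 0.21792172]), 'ee_rot': array([-1.79911193e+02, -1.74224620e-02,  1.63169821e+02]), 'force': array([-0.80114209, -0.0083586 , -0.42050137]), 'ft_torque': array([-0.01048734,  0.01153977,  0.03049587]), 'finger_force': 0.0, 'width': 1.0000784734552648} 0.0188
```

View pics/scene0.png

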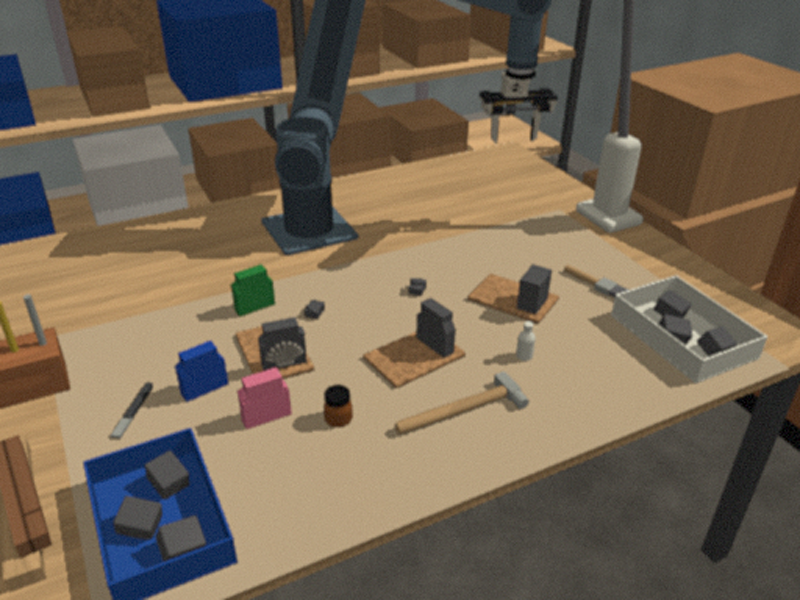

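View pics/top0.png

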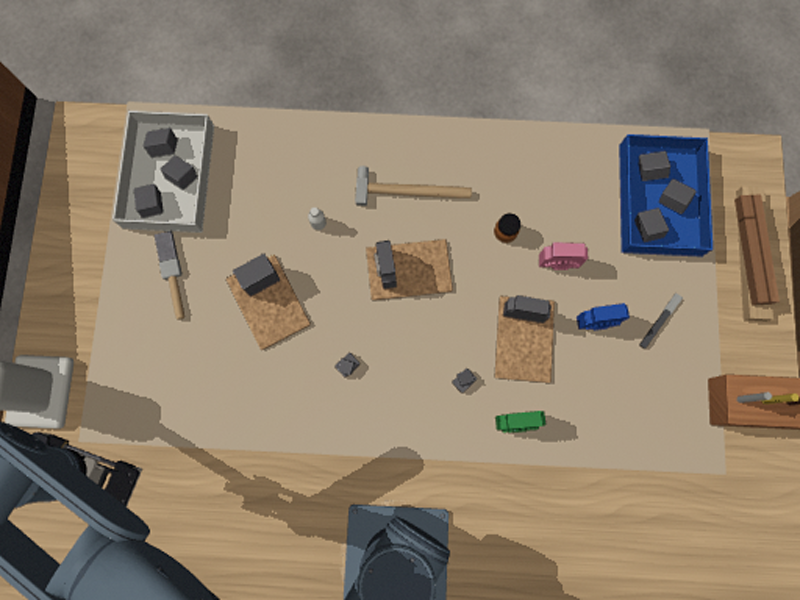

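The scene view shows three pads. The shell_slab is at scene (283,343), with the fan shell visible. There is a tapered slab at (436,328), fossil side hidden, and a square-cornered plain slab at (535,288). In the top view these are at (527,308), (386,262) and (255,273). The blue (603,317), pink (563,256) and green (520,421) blocks are look-alikes to leave alone. Next I'll measure the pads and slabs and check an enlarged crop.

```bash
cat > h.py <<'E'
from rig import ctrl, imaging, workorder
import cv2,numpy as np
def ray(n,uv,z):
    c=imaging.camera_info(n);K,R,t=[np.array(c[k]) for k in("intrinsics","R","t")]
    uv=np.atleast_2d(np.array(uv,float)); d=np.c_[uv,np.ones(len(uv))]@np.linalg.inv(K).T@R; o=-R.T@t
    return o+d*((z-o[2])/d[:,2])[:,None]
def proj(n,X):
    c=imaging.camera_info(n);K,R,t=[np.array(c[k]) for k in("intrinsics","R","t")]
    p=(np.atleast_2d(X)@R.T+t)@K.T; return p[:,:2]/p[:,2:]
E
python3 - <<'E'
from h import *
f=np.load("top0.npy"); hsv=cv2.cvtColor(f,cv2.COLOR_RGB2HSV)
s=512/800
for name,(x0,y0,x1,y1) in dict(A=(362,232,460,305),B=(488,285,562,390)).items():
    b=[int(v*s) for v in(x0,y0,x1,y1)]; 
    sub=hsv[b[1]:b[3],b[0]:b[2]].astype(int)
    dark=((sub[...,1]<75)&(sub[...,2]<110)).astype(np.uint8)
    cork=((sub[...,1]>95)&(sub[...,2]>60)).astype(np.uint8)
    for nm,m,z in(("slab",dark,.112),("pad",cork|dark if 0 else cork,.012)):
        m=cv2.morphologyEx(m,cv2.MORPH_OPEN,np.ones((2,2)))
        n,l,st,_=cv2.connectedComponentsWithStats(m); k=1+np.argmax(st[1:,4])
        ys,xs=np.where(l==k); w=ray("top",np.c_[xs+b[0],ys+b[1]],z)[:,:2]
        r=cv2.minAreaRect((w*1000).astype(np.float32)); print(name,nm,st[k,4],r,cv2.boxPoints(r).round().tolist())
im=lambda n,b:cv2.resize(np.load(n+"0.npy")[b[1]:b[3],b[0]:b[2],::-1],(400,300),interpolation=cv2.INTER_CUBIC)
o=np.vstack([np.hstack([im("top",(228,145,300,199)),im("top",(305,185,377,239))]),np.hstack([im("scene",(240,180,312,234)),im("scene",(145,190,217,244))])])
cv2.imwrite("pics/crop.png",o)
E
```

```text
A slab 287 ((585.9569091796875, 47.442604064941406), (100.03130340576172, 32.09437942504883), 11.626815795898438) [[534.0, 53.0], [540.0, 22.0], [638.0, 42.0], [632.0, 73.0]]
A pad 1427 ((602.4293823242188, -0.8812255859375), (118.96790313720703, 178.4099578857422), 9.106354713439941) [[530.0, 78.0], [558.0, -98.0], [675.0, -80.0], [647.0, 97.0]]
B slab 403 ((507.86016845703125, -243.74124145507812), (93.23946380615234, 48.02280044555664), 81.95025634765625) [[478.0, -287.0], [525.0, -293.0], [538.0, -201.0], [491.0, -194.0]]
B pad 1437 ((459.950439453125, -257.1654968261719), (118.66686248779297, 176.3343048095703), 87.63632202148438) [[369.0, -313.0], [546.0, -320.0], [550.0, -202.0], [374.0, -194.0]]
```

View pics/crop.png

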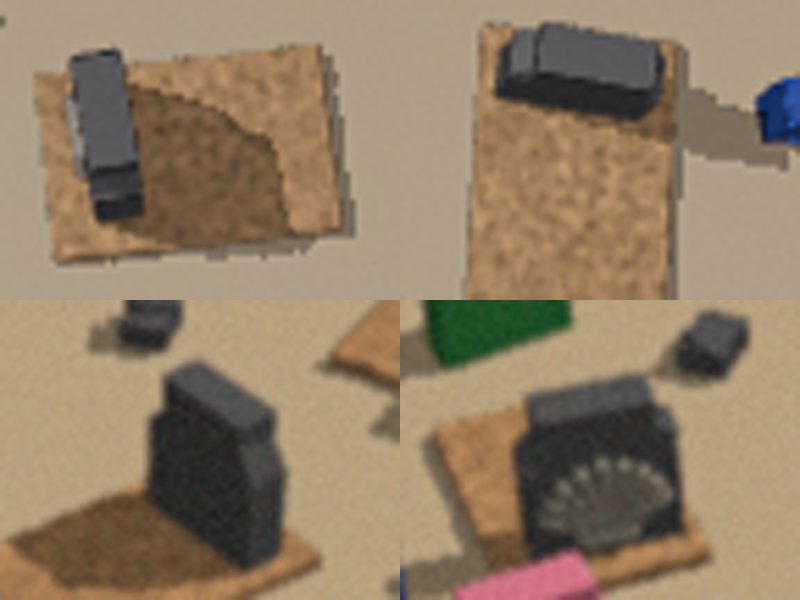

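The crop confirms both targets. The ammonite slab (top-left) shows its pale fossil on the +y side, with the free pad towards -y. The shell slab (bottom-right) faces +x, with the free pad towards -x. Next I'll get the top-face centres.

Run:
```python
from h import *
for nm,o,c in(("A",(228,145),[(70,56),(122,51),(138,163),(89,170)]),("B",(305,185),[(143,25),(260,40),(257,86),(138,70)])):
    p=np.array(o)+(np.array(c)+.5)*.18-.5
    w=ray("top",p,.112); print(nm,w.round(3)[:,:2].tolist(),w.mean(0).round(4))
sc=[[(165,372),(203,361),(275,411),(236,436)],[(526,395),(645,376),(652,405),(530,427)]]
for nm,o,c in(("A",(240,180),sc[0]),("B",(145,190),[(x-400,y) for x,y in sc[1]])):
    p=np.array(o)+(np.array([(x,y-300) for x,y in c])+.5)*.18-.5
    w=ray("scene",p,.112); print(nm,w.round(3)[:,:2].tolist(),w.mean(0).round(4))
```

```text
A [[0.635, 0.075], [0.64, 0.045], [0.573, 0.032], [0.567, 0.06]] [0.604  0.0532 0.112 ]
B [[0.536, -0.219], [0.53, -0.286], [0.503, -0.284], [0.509, -0.216]] [ 0.5197 -0.2513  0.112 ]
A [[0.573, 0.033], [0.572, 0.058], [0.634, 0.07], [0.645, 0.039]] [0.6061 0.0499 0.112 ]
B [[0.503, -0.284], [0.515, -0.219], [0.542, -0.225], [0.532, -0.291]] [ 0.5229 -0.2549  0.112 ]
```

Emit:
{"fn": "arm_command", "kwargs": {"series": "0.45 -0.43 0 0.7;0.45 -0.43 0 0.7;0.45 -0.43 0 0.7;0.45 -0.43 0 0.7;0.45 -0.43 0 0.7;0.45 -0.43 0 0.7;0.45 -0.43 0 0.7;0.45 -0.43 0 0.7", "claw": 0}}

```text
time_s: 1.1
position: [0.3758, 0.319, 0.2183]
ee_rot: [-180.0, -0.0, -168.7]
force: [-0.1, -0.5, -0.7]
width: 0.192
finger_force: 0.0
```

Emit:
{"fn": "arm_command", "kwargs": {"series": "0.45 -0.43 0 0;0.45 -0.43 0 0;0.45 -0.43 0 0;0.45 -0.43 0 0;0.45 -0.43 0 0;0.45 -0.43 0 0;0.45 -0.43 0 0;0 0 0 0"}}

```text
time_s: 2.1
position: [0.5655, 0.1375, 0.2177]
ee_rot: [-180.0, -0.1, -169.0]
force: [-1.2, 0.9, 0.1]
width: 0.007
finger_force: 0.0
```

Emit:
{"fn": "arm_command", "kwargs": {"series": "0.12 -0.12 0 0;0.12 -0.12 0 0;0.12 -0.12 0 0;0.11 -0.12 -0.35 0;0 0 -0.4 0;0 0 -0.6 0;0 0 -0.6 0;0 0 0 0"}}

```text
time_s: 3.1
position: [0.5902, 0.1106, 0.0989]
ee_rot: [179.9, -0.4, -168.8]
force: [0.5, 0.1, 0.7]
width: 0.007
finger_force: 0.0
```

Run:
```python
from h import *
a=imaging.grab_frame("scene")[120:270,180:380,::-1];
cv2.imwrite("pics/a1.png",cv2.resize(a,(800,600),interpolation=cv2.INTER_CUBIC))
print(ctrl.sense()["position"],ctrl.sense()["force"])
```

```text
[0.59187016 0.11065844 0.10107527] [ 0.57948783 -0.17595493  1.13064678]
```

View pics/a1.png

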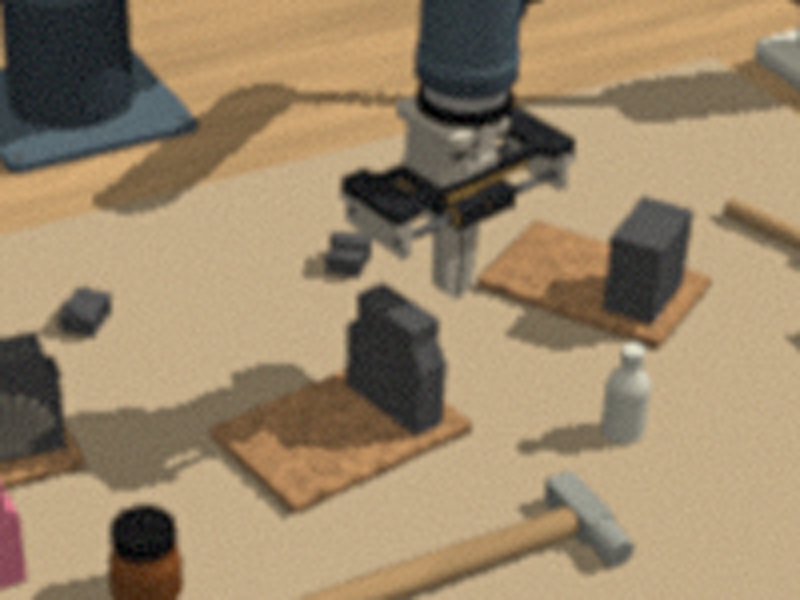

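The picture shows the closed fingertips at about (455,280), on the fossil side of the ammonite slab (395,355) and clear of it. The push goes slowly along (0.2, -0.98).

Emit:
{"fn": "arm_command", "kwargs": {"series": "0.016 -0.08 0 0;0.016 -0.08 0 0;0.016 -0.08 0 0;0.016 -0.08 0 0;0.016 -0.08 0 0;0.016 -0.08 0 0;0.016 -0.08 0 0;0.016 -0.08 0 0"}}

```text
time_s: 4.15
position: [0.6002, 0.0721, 0.1017]
ee_rot: [180.0, 0.0, -168.8]
force: [-0.1, 1.0, 0.9]
width: 0.007
finger_force: 0.5
```

Emit:
{"fn": "arm_command", "kwargs": {"series": "0.016 -0.08 0 0;0.016 -0.08 0 0;0.016 -0.08 0 0;0 0 0 0;0 0 0 0;0 0 0 0;0 0 0 0;0 0 0 0"}}

```text
time_s: 5.15
position: [0.603, 0.058, 0.1016]
ee_rot: [-180.0, -0.0, -168.8]
force: [0.1, -0.3, -0.1]
width: 0.006
finger_force: 0.0
```

Run:
```python
from h import *
a=imaging.grab_frame("scene")[120:270,180:380,::-1];
cv2.imwrite("pics/a2.png",cv2.resize(a,(800,600),interpolation=cv2.INTER_CUBIC))
print(ctrl.sense()["position"],ctrl.sense()["force"])
```

```text
[0.60296757 0.05795567 0.10162975] [ 0.52829027 -0.04664257  0.20546912]
```

View pics/a2.png

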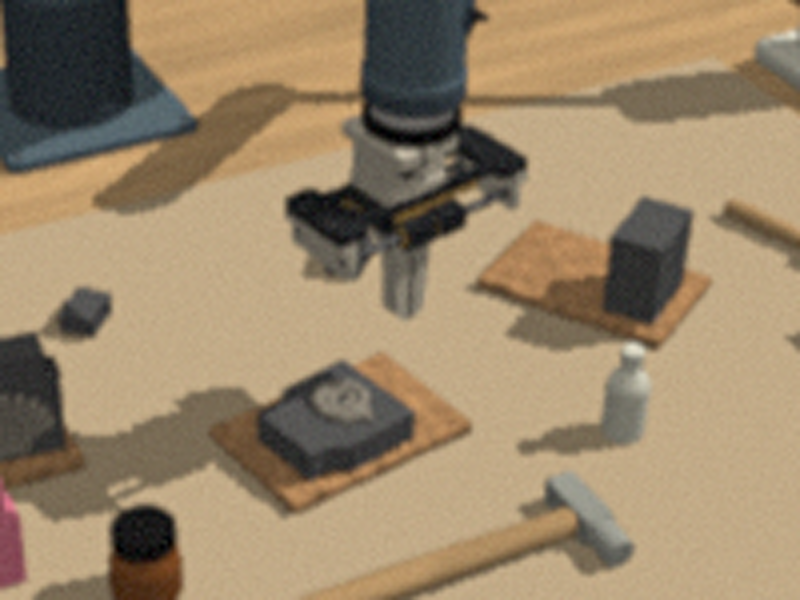

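The ammonite slab now lies flat on its pad at about (335,415), fossil up. The shell slab is next: lift, move across, turn -17° and come down on its +x side.

Emit:
{"fn": "arm_command", "kwargs": {"series": "0 0 0.6 0;0 0 0.6 0;0 0 0.4 0;0 -0.5 0 -0.66;0 -0.5 0 -0.67;0 -0.5 0 -0.67;0 -0.5 0 -0.67;0 -0.5 0 -0.67"}}

```text
time_s: 6.2
position: [0.6029, -0.0931, 0.1977]
ee_rot: [180.0, 0.0, 174.4]
force: [0.8, 0.2, 0.2]
width: 0.004
finger_force: 0.0
```

Emit:
{"fn": "arm_command", "kwargs": {"series": "-0.08 -0.46 0 0;-0.08 -0.46 0 0;-0.08 -0.46 0 0;-0.08 -0.46 0 0;-0.08 -0.46 0 0;-0.08 -0.46 0 0;0 0 0 0;0 0 0 0"}}

```text
time_s: 7.2
position: [0.5742, -0.2571, 0.1975]
ee_rot: [180.0, -0.0, 174.5]
force: [0.9, 0.6, 0.6]
width: 0.007
finger_force: 0.0
```

Emit:
{"fn": "arm_command", "kwargs": {"series": "0 0 -0.4 0;0 0 -0.4 0;0 0 -0.4 0;0 0 -0.3 0;0 0 -0.1 0;0 0 0 0;0 0 0 0;0 0 0 0"}}

```text
time_s: 8.2
position: [0.5747, -0.2581, 0.1025]
ee_rot: [-180.0, 0.1, 174.5]
force: [-0.2, -0.4, -0.1]
width: 0.003
finger_force: 0.0
```

Run:
```python
from h import *
a=imaging.grab_frame("scene")[150:300,100:300,::-1];
cv2.imwrite("pics/b1.png",cv2.resize(a,(800,600),interpolation=cv2.INTER_CUBIC))
print(ctrl.sense()["position"],ctrl.sense()["force"])
```

```text
[ 0.57457342 -0.25804245  0.10241554] [-0.16008367 -0.00907365  0.2982363 ]
```

View pics/b1.png

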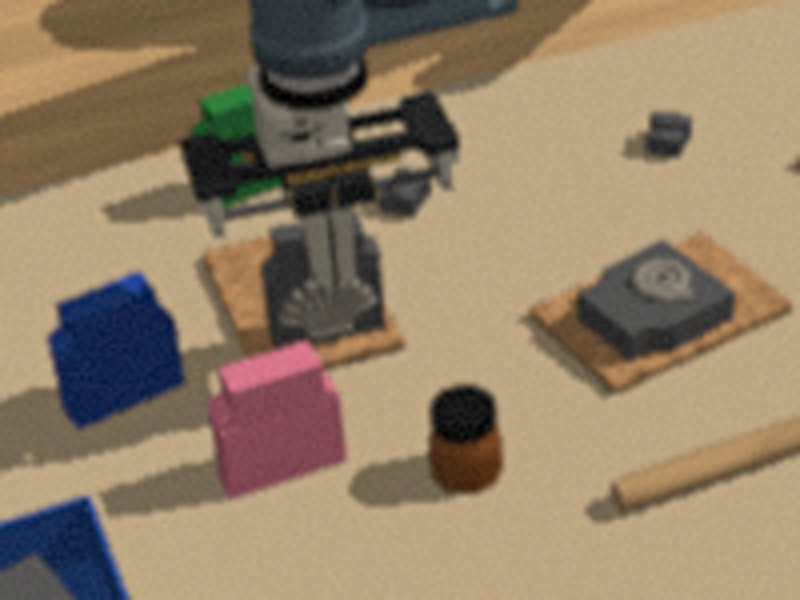

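The fingers are in front of the shell slab near (335,260), centred on it and clear of the pink look-alike at (280,420). Push towards -x.

Emit:
{"fn": "arm_command", "kwargs": {"series": "-0.085 0.008 0 0;-0.085 0.008 0 0;-0.085 0.008 0 0;-0.085 0.008 0 0;-0.085 0.008 0 0;-0.085 0.008 0 0;-0.085 0.008 0 0;-0.085 0.008 0 0"}}

```text
time_s: 9.25
position: [0.5334, -0.254, 0.1019]
ee_rot: [-180.0, 0.0, 174.5]
force: [1.3, -0.4, 1.0]
width: 0.005
finger_force: 0.4
```

Emit:
{"fn": "arm_command", "kwargs": {"series": "-0.085 0.008 0 0;-0.085 0.008 0 0;-0.085 0.008 0 0;-0.085 0.008 0 0;-0.085 0.008 0 0;0 0 0 0;0 0 0 0;0 0 0 0"}}

```text
time_s: 10.25
position: [0.5081, -0.2516, 0.1017]
ee_rot: [-180.0, 0.0, 174.5]
force: [0.2, -0.5, -0.4]
width: 0.006
finger_force: 0.0
```

Emit:
{"fn": "arm_command", "kwargs": {"series": "0 0 0 0;0 0 0 0;0 0 0.5 0;0 0 0.5 0;0 0 0.5 0;0 0 0.5 0;0 0 0 0;0 0 0 0"}}

```text
time_s: 11.25
position: [0.5075, -0.2512, 0.2207]
ee_rot: [180.0, -0.1, 174.5]
force: [-0.5, 1.5, -0.6]
width: 0.007
finger_force: 0.0
```

Run:
```python
from h import *
a=imaging.grab_frame("scene")[150:300,100:300,::-1]; b=imaging.grab_frame("top")[130:280,210:410,::-1]
cv2.imwrite("pics/b2.png",cv2.resize(np.hstack([a,b]),(800,300),interpolation=cv2.INTER_CUBIC))
print(ctrl.sense()["position"],ctrl.sense()["force"])
```

```text
[ 0.50720603 -0.25099997  0.22005446] [ 0.01400401 -0.21176917 -0.9694933 ]
```

View pics/b2.png

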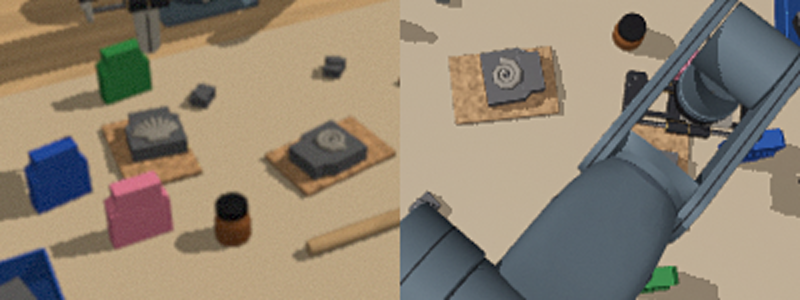

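Both slabs lie flat on their pads with fossils up: the shell at (155,133) and the ammonite at (328,150). The look-alikes, jar and chips in view haven't moved, and the arm is clear.

```bash
python3 -c "
from rig import workorder
print(workorder.finish_job())"
```

```text
the job is handed in; nothing more can be done
None
```

The ammonite and shell slabs both lie flat on their own pads, fossils facing up. The plain slab was left standing, nothing else was seen to move, and the job was handed in at about 11 s.

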